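# Clear the carton counter with the push stick

### The job

Draw the push stick out of the steel cup and use it on the counter panel: push down the sunk key in the square well and hold it for half a second, let it up, then do the same with the key in the round well at the other end. Feel for the keys, which sit at unknown depths, and do not drive them to their end stop or press the middle one; then stand the stick back in its cup tip first, lowering rather than dropping it.

Things in the scene. Friction and masses are not known exactly. Their poses are not given: they have to be found in the camera images.
- stick: Push stick, 205 mm long, leaning about 28 deg in the cup, its top roughly towards the robot (within 50 deg either side). Origin: end of its 12 mm rubber ball tip (lower end); z along the stick to the handle. Aluminium shaft 10 mm thick to 136 mm from the tip, then a round wooden handle 16 mm thick to 205 mm. The cup's rim supports it some 118 mm from the tip. 40 to 85 g.
- cup: Loose heavy upright round steel cup, 0.7 kg, holding the stick: outer diameter 72 mm, bore 64 mm, 110 mm high, inner floor 8 mm above its underside. Origin: centre of the underside, z up. It can stand left or right of the robot, the panel on the other side.
- panel: Fixed grey counter panel. Key block 100 (x) by 200 (y) by 60 mm high with three wells in a row along its y; behind it (towards the panel's +x) a display ridge 30 mm deep and 85 mm high. Origin: centre of the block's underside; x towards the display ridge, z up.
- well0 (a point): Centre of the mouth of the square well (35 by 35 mm, 48 mm deep) at the panel's +y end, level with the block's top. Axes as the panel's. Each well holds a black key with a flat top 28 mm wide, somewhere between 19 and 31 mm below the mouth: different for each key and each time, not reported.
- well1 (a point): Centre of the mouth of the middle round well, 35 mm diameter, top of the block (60 mm). Its key must be left alone.
- well2 (a point): Centre of the mouth of the round well at the panel's -y end, 35 mm diameter, 60 mm above the table.
- key0 (a joint): Travel of the square key, m: 0 up, 0.012 at its end stop. Spring: 2 N to start, 0.6 N more per mm (4.4 N at 4 mm, 8.3 N at 10.5 mm).
- key1 (a joint): Travel of the middle key, m; same spring. Leave it up.
- key2 (a joint): Travel of the round end key, m; same spring.
- marker_pot: Bystander: loose grey plastic pot, 68 mm diameter, 75 mm high, with three short white markers fixed in it reaching about 125 mm. Origin: centre of underside.
- mouse: Bystander: loose black computer mouse, 110 by 60 by 32 mm. Origin: centre of underside.

How it is judged:
By the outcome, as a careful person would: the job done as asked, in the order asked, and still so for the second after the job is handed in, with the robot touching nothing.
It also fails if it takes over 67 s, if anything falls off the work surface, if the arm or the gripper's body presses on something with over 40 N, if the wrist force passes 120 N, or if a joint passes its speed limit or range.

### The arm

A 6-joint arm with a two-finger parallel gripper is mounted at the origin on the work surface. World frame = base frame: x ahead of the robot, y to its left, z up, the work surface at z = 0. Lengths are in mm, angles in rad, forces in N, time in s.
With the tool pointing down it reaches from about 150 to 775 mm from the base axis. Payload 6.1 kg.
Tool frame: the origin (TCP) lies midway between the tips of the shut fingers; the grasp point (between the pads) lies 19 mm behind it; z points along the fingers, y is the line along which they close (so a half turn about z gives the same grasp; the last joint's range is limited). The gripper opens to 85 mm and grips with 20 to 120 N. Pads are 22 mm wide; open, the fingers measure 114 mm over their backs; the gripper's body (76 mm by 85 mm) begins 54 mm behind the grasp point. The pads swing forward as they close: fully open they stand 13 mm farther back than shut.
Start: joints at [1.3, 0.126, -0.04, 1.405, 0, 1.571], TCP at [140.433, 505.853, 231.295] pointing down, gripper open.
Joint ranges: [-2.72, 2.72], [-0.95, 1.95], [-1.27, 1.35], [-1.78, 2.02], [-1.46, 1.47], [-3.14, 3.14]. Speed limits (rad/s): [2.39, 2.39, 3.01, 3.14, 3.14, 3.14].

### API

Orientations are given as a 3x3 rotation matrix whose columns are the frame's x, y, z axes.
In Python, from cell import r gives the robot as it stands.
- The arm moves only by the tool move_arm, never from a script. Its argument "targets" is a list of rows, each a list of 4 numbers: the shift along the tool's x, y, z in mm, then the turn about the tool's z in degrees. A call has 1 to 10 rows; each row shifts and turns the commanded pose from where the row before left it, along the tool's axes as they then stand; what a row does not reach is not made up. A row lasts 1/10 s, in which the tool goes at most 50 mm and 8.59 degrees, less where a joint would pass 70% of its speed; a pose out of reach is approached as far as the arm can. A call with a gripper value outside its range is refused whole. "fingers" is the closure, from -1 (fully open) to 1 (shut), set as the call begins (left out, the last holds). The fingers move at their own pace and stop on an object; the grip force is fixed at half the most. Time passes only in rows, so rows that do not move let the fingers close. It gives the time, the measured TCP pose, the force, the opening and the grip force at its end, in the units of the state.
- r.get_obs(): the state, without advancing time (a new reading comes with each control period).
- r.get_image(name): name is "scene" or "top"; returns the picture (480x640x3 uint8, blue, green, red); there is no depth.
- r.get_calibration(name): a dict with "fx", "fy", "cx", "cy" (pixels), "k1" (the pictures are not rectified: a ray, as slopes to the right and down, at radius r is drawn at 1 + k1 r^2 times it, then the intrinsics apply), "cam_to_world" (4x4, takes a point from camera to world coordinates). Camera axes: x right, y down, z forward; pixel columns grow to the right and rows downward; lengths in mm; the calibration is good to about 2 mm. A picture is of the moment at which its call begins. get_calibration takes no time and is no camera call.
- r.finish_job(): hands the job in; it is judged then, once.
The state is a dict: "t": time; "qpos": joint angles; "qd": joint speeds; "joint_torque": joint torques, N m; "tool_pos": TCP position; "orientation": TCP orientation; "force": force on the tool from outside, world axes, zero at the start; "wrist_torque": the same for the moment, N m; "grip_width": finger opening in mm; "grasp_force": force on a finger pad.
Only numpy, scipy, OpenCV 4.12 (cv2) and the standard library are available. Lean on these libraries where they do the work, as an engineer would, in place of code of your own. Each camera call takes 0.05 s, during which the arm holds its last target. There are 200 camera calls.

## Working session

There is one attempt and no reset: what is moved stays moved. The work goes in short steps, Python scripts to look and compute and a tool call to move; the robot and the scene stay as the last step left them, time stands still between calls to the robot, and variables do not carry over. Pictures are saved under pics/ and viewed, at most 12 in all, crops included, and the job is handed in when it is done.

Besides the shell and the picture viewer there is one more tool, called after "Emit:" in YAML: its name, and indented under it one key for each argument. move_arm: Moves the arm, as the interface text tells. Its arguments: {"type":"object","properties":{"targets":{"type":"array","items":{"type":"array","items":{"type":"number"}}},"fingers":{"type":"number"}},"required":["targets"]}

```bash
mkdir -p pics
cat > h.py <<'E'
import numpy as np,cv2
from cell import r
def ray(name,u,v):
    c=r.get_calibration(name);K=np.array([[c['fx'],0,c['cx']],[0,c['fy'],c['cy']],[0,0,1.]])
    p=cv2.undistortPoints(np.array([[[u,v]]],float),K,np.array([c['k1'],0,0,0,0.]))[0,0]
    M=np.array(c['cam_to_world']);return M[:3,3],M[:3,:3]@np.array([p[0],p[1],1])
def at_z(name,u,v,z):
    o,d=ray(name,u,v);return o+d*(z-o[2])/d[2]
def tri(a,b):
    o1,d1=ray('top',*a);o2,d2=ray('scene',*b)
    s=np.linalg.lstsq(np.c_[d1,-d2],o2-o1,rcond=None)[0]
    p,q=o1+s[0]*d1,o2+s[1]*d2
    return (p+q)/2,np.linalg.norm(p-q)
def proj(name,P):
    c=r.get_calibration(name);M=np.linalg.inv(np.array(c['cam_to_world']))
    p=M[:3,:3]@np.array(P,float)+M[:3,3];x=p[:2]/p[2];x=x*(1+c['k1']*(x@x))
    return np.round([c['fx']*x[0]+c['cx'],c['fy']*x[1]+c['cy']],1)
E
python3 - <<'E'
from h import *
for n in('top','scene'):
    cv2.imwrite(f'pics/{n}0.png',r.get_image(n));c=r.get_calibration(n);print(n,c['fx'],c['k1'],np.round(c['cam_to_world'],3))
o=r.get_obs();print(o)
E
```

```text
top 604.9990712910324 0.004021470057206154 [[ 2.500000e-02 -9.920000e-01  1.220000e-01  4.471990e+02]
 [-1.000000e+00 -2.400000e-02  1.100000e-02 -1.219900e+01]
 [-8.000000e-03 -1.220000e-01 -9.930000e-01  1.124214e+03]
 [ 0.000000e+00  0.000000e+00  0.000000e+00  1.000000e+00]]
scene 552.9086442442316 -0.058921759854047476 [[ 7.45000e-01  5.18000e-01 -4.20000e-01  9.74824e+02]
 [ 6.67000e-01 -5.68000e-01  4.83000e-01 -4.83951e+02]
 [ 1.20000e-02 -6.40000e-01 -7.68000e-01  8.12181e+02]
 [ 0.00000e+00  0.00000e+00  0.00000e+00  1.00000e+00]]
{'t': 0.1, 'qpos': array([ 1.29998056e+00,  1.26333408e-01, -4.05259277e-02,  1.40538056e+00,
        3.49795003e-06,  1.57079181e+00]), 'qd': array([-4.61568295e-05, -1.46782302e-03,  2.19643606e-03, -1.34301133e-03,
       -2.42953144e-03, -7.74141047e-04]), 'joint_torque': array([ 5.61691686e-04, -4.36902881e+01,  3.53606522e+01,  1.36255668e-02,
        6.50533912e-05,  1.22560172e-05]), 'tool_pos': array([140.34740438, 505.51147557, 230.59046808]), 'orientation': array([[-9.63554194e-01,  2.67512922e-01, -3.89551762e-04],
       [ 2.67513205e-01,  9.63553191e-01, -1.39002396e-03],
       [ 3.50447118e-06, -1.44357366e-03, -9.99998958e-01]]), 'force': array([ 0.19508085,  0.40813378, -0.16954755]), 'wrist_torque': array([-0.01263469,  0.06459167,  0.03525255]), 'grasp_force': 0.0, 'grip_width': 84.97681945806484}
```

View pics/top0.png

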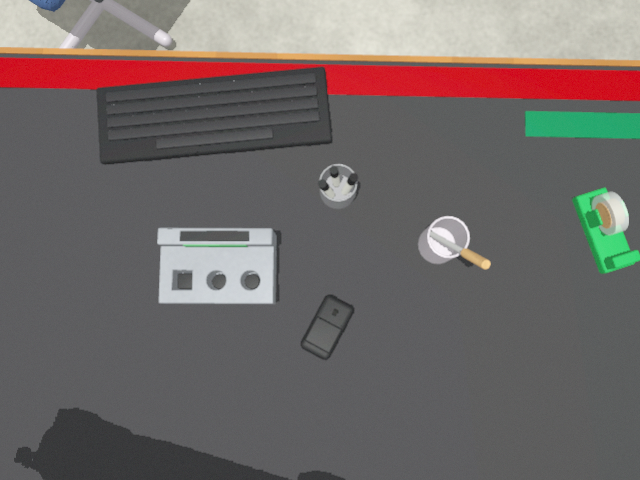

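View pics/scene0.png

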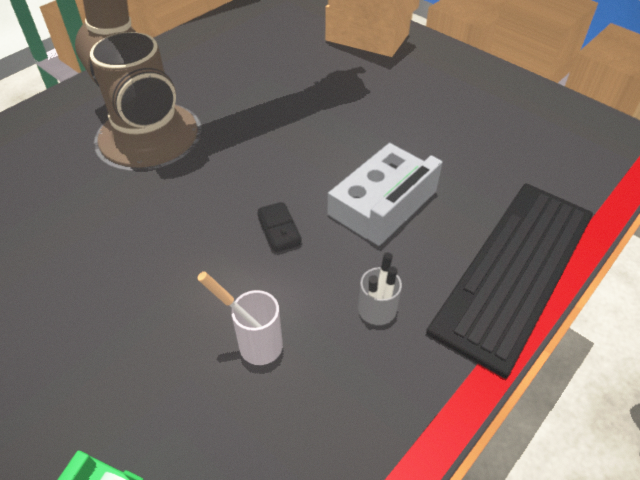

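The top view shows the panel at (217,266), cup rim at about (447,238), and stick handle end at (487,265). The scene view shows the cup at (258,325), handle end at (204,277), and panel at (385,190). I'll enlarge both views to read positions.

Run:
```python
import cv2
t=cv2.imread('pics/top0.png');s=cv2.imread('pics/scene0.png')
def c(i,x,y,w,h,k):return cv2.resize(i[y:y+h,x:x+w],None,fx=k,fy=k,interpolation=cv2.INTER_CUBIC)
a=c(t,410,205,100,75,4);b=c(s,190,260,100,112,4)[:448]
d=c(t,150,220,133,90,6)
import numpy as np
o=np.zeros((450,800,3),'u1');o[:300,:400]=a;o[:448,400:]=b
cv2.imwrite('pics/cup.png',o);cv2.imwrite('pics/panel.png',d)
```

```text
(no output)
```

View pics/cup.png

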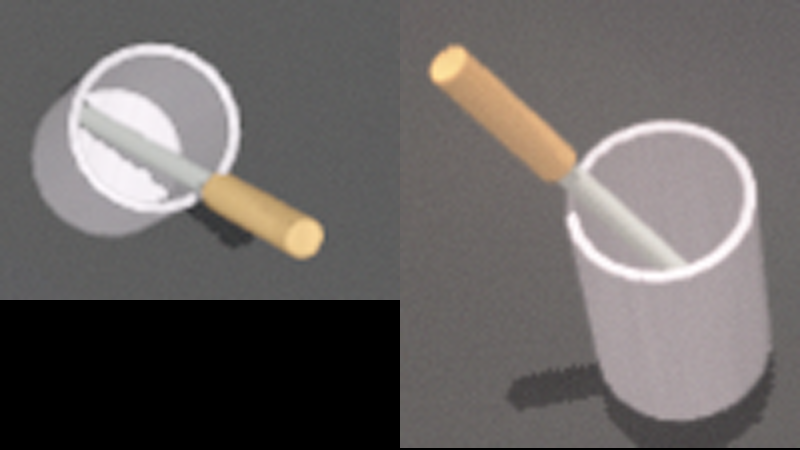

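View pics/panel.png

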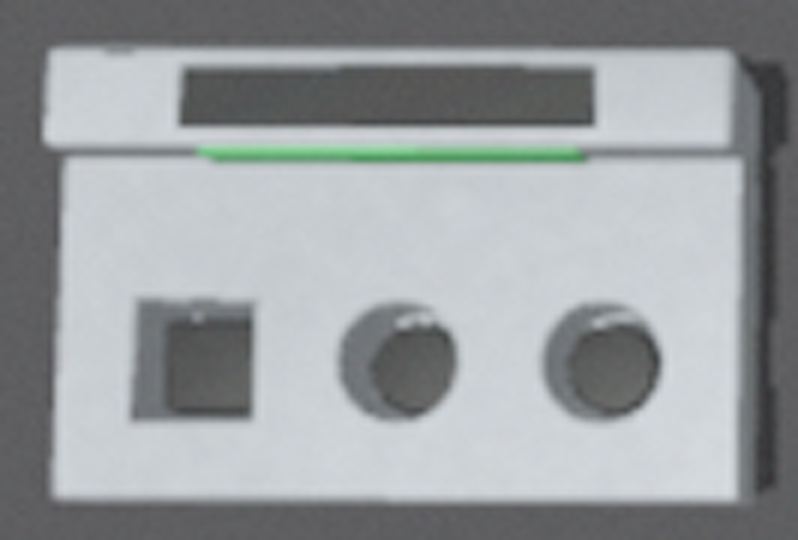

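The cup crop shows the rim circle centred at crop (154,128) and handle end at (304,239) from the top camera. From the scene camera the rim is at (261,200) and the handle end at (49,64). The panel crop shows well centres at (195,360), (398,361) and (602,361).

Run:
```python
from h import *
np.set_printoptions(precision=1,suppress=True)
rt=(448.3,236.6);rs=(255.1,309.9)
print('rim',at_z('top',*rt,110),at_z('scene',*rs,110),tri(rt,rs))
he=tri((485.6,264.4),(202,275.6));hb=tri((462.9,250.4),(231,302.1))
print('end',he,'hb',hb)
d=he[0]-hb[0];print(np.linalg.norm(d),d/np.linalg.norm(d),np.degrees(np.arccos(d[2]/np.linalg.norm(d))))
for n,p in zip('012',[(182.1,279.6),(215.9,279.8),(249.9,279.8)]):print('w'+n,at_z('top',*p,60))
print(at_z('top',158.4,302.6,60),at_z('top',273,303,60))
print('pot',at_z('top',338,181,75),'mouse',at_z('top',328,326,25))
# model: tip on floor
c=(at_z('top',*rt,110)[:2]+at_z('scene',*rs,110)[:2])/2
for z in(110,):
  pass
```

```text
rim [ 592.3 -209.3  110. ] [ 593.5 -208.1  110. ] (array([ 592.8, -208.7,  109.8]), np.float64(1.6866396969755393))
end (array([ 539.3, -250.8,  189.5]), np.float64(1.6495903158550016)) hb (array([ 567.1, -229.9,  128.4]), np.float64(0.22399089487876117))
70.30627112606744 [-0.4 -0.3  0.9] 29.602846380166163
w0 [511.8 249.5  60. ]
w1 [512.9 189.8  60. ]
w2 [514.3 129.9  60. ]
[470.4 288.9  60. ] [474.6  87.7  60. ]
pot [692.  -21.2  75. ] mouse [436.7  -9.6  25. ]
```

Emit:
move_arm:
  targets:
    - [0,0,0,-7.5]
    - [0,0,0,-7.5]
    - [0,0,0,-7.5]
    - [0,0,0,-7.5]
    - [0,0,0,-7.5]
    - [0,0,0,-7.5]
    - [0,0,0,-8]
    - [0,0,0,0]
  fingers: -1

```text
t: 0.9
tool_pos: [140.4, 505.7, 230.9]
orientation: [[-0.793, -0.609, -0.0], [-0.609, 0.793, -0.001], [0.001, -0.001, -1.0]]
force: [-0.0, 0.1, 0.4]
grip_width: 85.2
grasp_force: 0.0
```

```bash
cat >> h.py <<'E'
def to(P):
    o=r.get_obs();R=np.array(o['orientation']);x=R[:,0]
    print('t',round(o['t'],2),'pos',np.round(o['tool_pos'],1),'yaw',round(float(np.degrees(np.arctan2(x[1],x[0]))),2),'F',np.round(o['force'],2),'grip',round(o['grip_width'],1),round(o['grasp_force'],1),'q6',round(float(o['qpos'][5]),2))
    print('delta tool',np.round(R.T@(np.array(P)-o['tool_pos']),1))
E
python3 -c "
from h import *
to([555,-239,230])"
```

```text
t 0.9 pos [140.4 505.7 230.9] yaw -142.49 F [-0.01  0.1   0.44] grip 85.2 0.0 q6 0.65
delta tool [ 124.5 -843.2    1.4]
```

Emit:
move_arm:
  targets:
    - [6.2,-42.2,0,0]
    - [6.2,-42.2,0,0]
    - [6.2,-42.2,0,0]
    - [6.2,-42.2,0,0]
    - [6.2,-42.2,0,0]
    - [6.2,-42.2,0,0]
    - [6.2,-42.2,0,0]
    - [6.2,-42.2,0,0]
    - [6.2,-42.2,0,0]
    - [6.2,-42.2,0,0]

```text
t: 1.9
tool_pos: [348.4, 131.6, 231.3]
orientation: [[-0.796, -0.606, 0.0], [-0.606, 0.796, 0.0], [-0.0, -0.0, -1.0]]
force: [1.6, 0.1, 0.1]
grip_width: 85.2
grasp_force: 0.0
```

Emit:
move_arm:
  targets:
    - [6.2,-42.2,0,0]
    - [6.2,-42.2,0,0]
    - [6.2,-42.2,0,0]
    - [6.2,-42.2,0,0]
    - [6.2,-42.2,0,0]
    - [6.2,-42.2,0,0]
    - [6.2,-42.2,0,0]
    - [6.2,-42.2,0,0]
    - [6.2,-32,0,0]
    - [0,0,0,0]

```text
t: 2.9
tool_pos: [529.8, -197.1, 229.7]
orientation: [[-0.798, -0.603, -0.001], [-0.603, 0.798, -0.0], [0.001, 0.001, -1.0]]
force: [-0.0, 0.2, -0.2]
grip_width: 85.5
grasp_force: 0.0
```

```bash
python3 -c "
from h import *
to([555,-239,136])"
```

```text
t 2.9 pos [ 529.8 -197.1  229.7] yaw -142.92 F [-0.03  0.19 -0.17] grip 85.5 0.0 q6 -1.0
delta tool [  5.  -48.7  93.7]
```

Emit:
move_arm:
  targets:
    - [2.5,-24.4,0,0]
    - [2.5,-24.3,0,0]
    - [0,0,0,0]
    - [0,0,20,0]
    - [0,0,20,0]
    - [0,0,20,0]
    - [0,0,20,0]
    - [0,0,13.5,0]
    - [0,0,0,0]
    - [0,0,0,0]

```text
t: 3.9
tool_pos: [554.2, -235.2, 138.4]
orientation: [[-0.794, -0.608, 0.0], [-0.608, 0.794, 0.0], [-0.0, -0.0, -1.0]]
force: [0.2, 0.1, -0.8]
grip_width: 85.7
grasp_force: 0.0
```

Run:
```python
from h import *
to([555,-239,136])
t=r.get_image('top');s=r.get_image('scene')
a=cv2.resize(t[190:300,390:520],(400,338),interpolation=cv2.INTER_CUBIC);b=cv2.resize(s[220:370,150:320],(400,353),interpolation=cv2.INTER_CUBIC)
o=np.zeros((353,800,3),'u1');o[:338,:400]=a;o[:,400:]=b
cv2.imwrite('pics/grasp.png',o)
```

```text
t 3.9 pos [ 554.2 -235.2  138.4] yaw -142.53 F [ 0.15  0.11 -0.77] grip 85.7 0.0 q6 -1.06
delta tool [ 1.7 -3.5  2.4]
```

View pics/grasp.png

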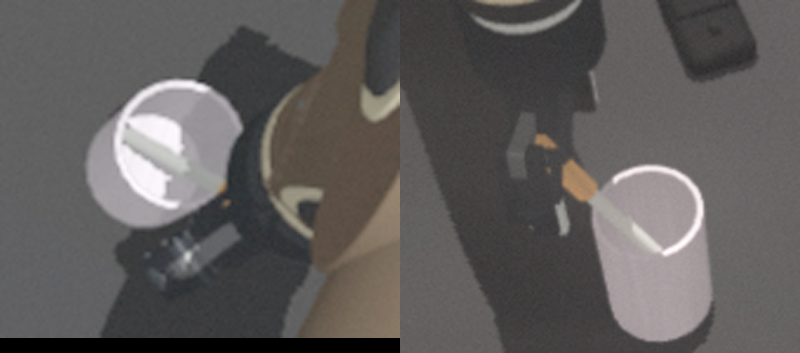

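The fingers straddle the handle: in the top crop one finger is at (190,260) and the handle start at (222,195), and the cup hasn't moved. I'll shift by the remainder and close.

Emit:
move_arm:
  targets:
    - [1.5,-3.5,2.5,0]
    - [0,0,0,0]

```text
t: 4.2
tool_pos: [555.6, -239.9, 135.6]
orientation: [[-0.794, -0.608, 0.001], [-0.608, 0.794, -0.001], [-0.0, -0.001, -1.0]]
force: [0.2, 0.2, 0.1]
grip_width: 85.3
grasp_force: 0.0
```

Emit:
move_arm:
  targets:
    - [0,0,0,0]
    - [0,0,0,0]
    - [0,0,0,0]
    - [0,0,0,0]
    - [0,0,0,0]
    - [0,0,0,0]
    - [0,0,0,0]
    - [0,0,0,0]
    - [0,0,0,0]
    - [0,0,0,0]
  fingers: 1

```text
t: 5.2
tool_pos: [555.3, -239.3, 135.3]
orientation: [[-0.794, -0.609, 0.0], [-0.609, 0.794, 0.0], [-0.0, 0.0, -1.0]]
force: [0.1, 0.1, 0.6]
grip_width: 14.5
grasp_force: 58.3
```

```bash
python3 -c "
from h import *
to([555,-239,136])"
```

```text
t 5.2 pos [ 555.3 -239.3  135.3] yaw -142.51 F [0.07 0.1  0.57] grip 14.5 58.3 q6 -1.06
delta tool [ 0.   0.4 -0.7]
```

Emit:
move_arm:
  targets:
    - [1.5,0,-4,0]
    - [2.5,0,-8,0]
    - [5,0,-16,0]
    - [6,0,-20,0]
    - [6,0,-20,0]
    - [6,0,-20,0]
    - [6,0,-20,0]
    - [6,0,-20,0]
    - [2,0,-10,0]
    - [0,0,0,0]

```text
t: 6.2
tool_pos: [523.1, -264.9, 275.2]
orientation: [[-0.794, -0.608, 0.003], [-0.608, 0.794, -0.001], [-0.001, -0.003, -1.0]]
force: [0.9, -0.4, -1.2]
grip_width: 14.4
grasp_force: 58.4
```

Run:
```python
from h import *
to([480,0,280])
t=r.get_image('top');s=r.get_image('scene')
a=cv2.resize(t[190:310,370:510],(400,343),interpolation=cv2.INTER_CUBIC);b=cv2.resize(s[170:370,130:330],(400,400),interpolation=cv2.INTER_CUBIC)
o=np.zeros((400,800,3),'u1');o[:343,:400]=a;o[:,400:]=b
cv2.imwrite('pics/lift.png',o)
```

```text
t 6.2 pos [ 523.1 -264.9  275.2] yaw -142.55 F [ 0.86 -0.39 -1.19] grip 14.4 58.4 q6 -1.12
delta tool [-126.9  236.4   -5.3]
```

View pics/lift.png

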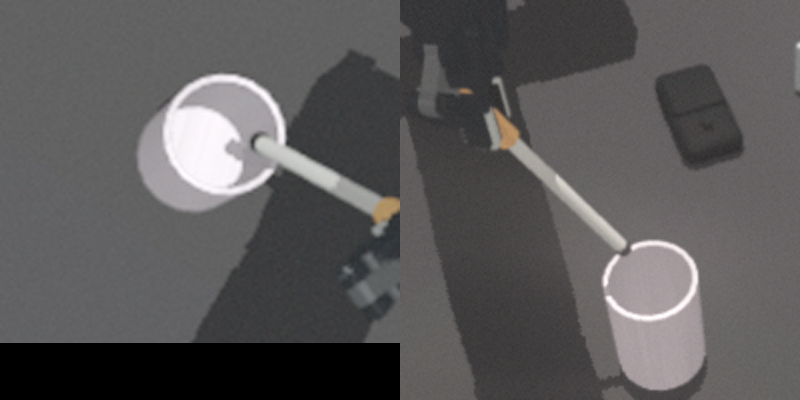

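The stick is out: ball tip at top-crop (259,141) and scene-crop (225,248), just above the rim, and the cup hasn't moved.

Run:
```python
from h import *
np.set_printoptions(precision=1,suppress=True)
tip=tri((460.3,239.),(242.3,293.8));hb=tri((500.6,262.8),(183.8,242.))
o=r.get_obs();R=np.array(o['orientation']);T=o['tool_pos']
print(tip,hb)
d=hb[0]-tip[0];print(np.linalg.norm(d),d/np.linalg.norm(d),np.degrees(np.arccos(d[2]/np.linalg.norm(d))))
print('tip in tool',R.T@(tip[0]-T),'hb',R.T@(hb[0]-T))
print('rim now',at_z('top',370+224.5*.35-.5,190+133.5*.35-.5,110))
s=146; dd=np.array([.469,0,-.883])
for t in(28,29,30): 
  t=np.radians(t);print(np.array([-np.sin(t),0,np.cos(t)])*(165-6)+[0,0,-19])
```

```text
(array([ 583.1, -219.4,  154.1]), np.float64(1.6777669213263284)) (array([ 533. , -256.3,  262.5]), np.float64(5.24856546515297))
124.96790798202095 [-0.4 -0.3  0.9] 29.846056691195628
tip in tool [-75.1  -1.1 118.7] hb [-12.9   0.2  10.3]
rim now [ 592.9 -208.9  110. ]
[-74.6   0.  121.4]
[-77.1   0.  120.1]
[-79.5   0.  118.7]
```

Emit:
move_arm:
  targets:
    - [-4,7,0,0]
    - [-10,17.5,0,0]
    - [-15,26,0,0]
    - [-17,30,0,0]
    - [-17,30,0,0]
    - [-17,30,0,0]
    - [-17,30,0,0]
    - [-17,30,0,0]
    - [-17,30,0,0]
    - [-17,30,0,0]

```text
t: 7.3
tool_pos: [480.1, 35.0, 272.9]
orientation: [[-0.793, -0.609, -0.001], [-0.609, 0.793, 0.0], [0.0, 0.001, -1.0]]
force: [1.0, 0.9, 0.0]
grip_width: 14.5
grasp_force: 58.5
```

Emit:
move_arm:
  targets:
    - [-17,30,0,0]
    - [-17,30,0,0]
    - [-17,30,0,0]
    - [-15,26,0,0]
    - [-12,21,0,0]
    - [-10,18,0,0]
    - [-6,11,0,0]
    - [-2,6,0,0]
    - [0,0,0,0]
    - [0,0,0,0]

```text
t: 8.3
tool_pos: [453.0, 226.9, 273.3]
orientation: [[-0.794, -0.608, -0.0], [-0.608, 0.794, -0.0], [0.0, -0.0, -1.0]]
force: [-0.8, 0.8, -0.7]
grip_width: 14.7
grasp_force: 58.5
```

Run:
```python
from h import *
to([458,209,200])
np.set_printoptions(precision=1,suppress=True)
for p in((393.5,159.5),(375.7,176),(357.3,191.6)):print(at_z('scene',*p,60))
```

```text
t 8.3 pos [453.  226.9 273.3] yaw -142.53 F [-0.82  0.78 -0.68] grip 14.7 58.5 q6 -0.19
delta tool [  6.9 -17.3  73.3]
[509.3 254.   60. ]
[513.2 190.5  60. ]
[514.4 131.8  60. ]
```

Emit:
move_arm:
  targets:
    - [3.5,-8.5,0,0]
    - [3.5,-9,0,0]
    - [0,0,10,0]
    - [0,0,20,0]
    - [0,0,20,0]
    - [0,0,20,0]
    - [0,0,8,0]
    - [0,0,0,0]
    - [0,0,0,0]

```text
t: 9.2
tool_pos: [458.5, 209.1, 195.8]
orientation: [[-0.794, -0.608, 0.0], [-0.608, 0.794, 0.0], [-0.0, -0.0, -1.0]]
force: [0.2, -0.2, -0.1]
grip_width: 14.6
grasp_force: 58.5
```

Run:
```python
from h import *
to([458,209,195])
t=r.get_image('top');s=r.get_image('scene')
a=cv2.resize(t[220:320,130:230],(400,400),interpolation=cv2.INTER_CUBIC);b=cv2.resize(s[110:210,330:430],(400,400),interpolation=cv2.INTER_CUBIC)
cv2.imwrite('pics/well0.png',np.hstack([a,b]))
```

```text
t 9.2 pos [458.5 209.1 195.8] yaw -142.54 F [ 0.19 -0.22 -0.1 ] grip 14.6 58.5 q6 -0.23
delta tool [0.4 0.2 0.8]
```

View pics/well0.png

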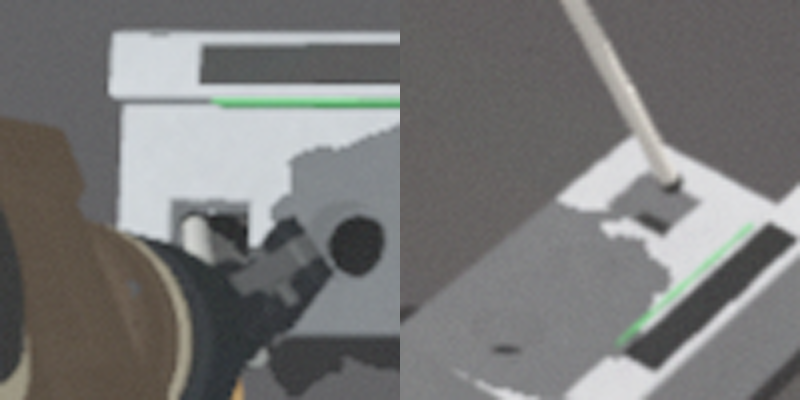

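The tip ball sits at top-crop (194,222) and scene-crop (272,184), at the far-left corner of the square well. I'll compute its position.

Run:
```python
from h import *
np.set_printoptions(precision=1,suppress=True)
o=r.get_obs();R=np.array(o['orientation']);T=o['tool_pos']
tip=tri((178.1,275.1),(397.6,155.6));print(tip,at_z('top',178.1,275.1,76),at_z('scene',397.6,155.6,76),R.T@(tip[0]-T))
print('nominal',R@np.array([-75.3,-.5,119.5])+T, proj('top',R@np.array([-75.3,-.5,119.5])+T),proj('scene',R@np.array([-75.3,-.5,119.5])+T))
print(at_z('scene',330+254.5/4-.5,110+204.5/4-.5,60))
c=np.array([511.8,249.5,60])
for dx,dy in((-1,-1),(-1,1),(1,1),(1,-1)):
  P=c+np.array([17.5*dx,17.5*dy,0]);a=proj('top',P);b=proj('scene',P);print((a-[130,220])*4+1.5,(b-[330,110])*4+1.5+[400,0])
```

```text
(array([518.4, 252.8,  76.6]), np.float64(0.08609056043428832)) [518.4 252.9  76. ] [518.1 253.4  76. ] [-73.5  -1.8 119.9]
nominal [519.1 254.9  77. ] [176.8 274.7] [398.5 155.1]
[510.8 250.7  60. ]
[247.5 280.7] [605.9 207.5]
[167.9 278.7] [647.5 174.3]
[172.3 199.1] [701.9 204.7]
[251.5 201.1] [660.7 238.7]
```

Emit:
move_arm:
  targets:
    - [0,0,6,0]
    - [0,0,6,0]
    - [0,0,6,0]
    - [0,0,6,0]
    - [0,0,0,0]
    - [0,0,0,0]

```text
t: 9.9
tool_pos: [458.1, 209.2, 171.1]
orientation: [[-0.794, -0.609, -0.001], [-0.609, 0.794, -0.0], [0.001, 0.0, -1.0]]
force: [0.6, -0.1, -1.0]
grip_width: 14.5
grasp_force: 58.5
```

Emit:
move_arm:
  targets:
    - [0,0,1,0]
    - [0,0,1,0]
    - [0,0,0,0]

```text
t: 10.2
tool_pos: [458.3, 209.2, 169.3]
orientation: [[-0.794, -0.609, 0.0], [-0.609, 0.794, 0.0], [-0.0, -0.0, -1.0]]
force: [0.1, 0.9, -0.0]
grip_width: 14.8
grasp_force: 58.5
```

Emit:
move_arm:
  targets:
    - [0,0,1,0]
    - [0,0,1,0]
    - [0,0,0,0]

```text
t: 10.5
tool_pos: [458.2, 209.2, 167.2]
orientation: [[-0.794, -0.609, -0.0], [-0.609, 0.794, -0.0], [0.0, -0.0, -1.0]]
force: [-0.6, -0.2, -0.6]
grip_width: 14.6
grasp_force: 58.5
```

Emit:
move_arm:
  targets:
    - [0,0,1,0]
    - [0,0,1,0]
    - [0,0,0,0]

```text
t: 10.8
tool_pos: [458.2, 209.2, 165.3]
orientation: [[-0.794, -0.609, -0.0], [-0.609, 0.794, -0.0], [0.0, -0.0, -1.0]]
force: [-0.5, -0.9, 1.9]
grip_width: 14.5
grasp_force: 58.5
```

Emit:
move_arm:
  targets:
    - [0,0,1,0]
    - [0,0,0,0]

```text
t: 11.0
tool_pos: [458.2, 209.2, 164.4]
orientation: [[-0.794, -0.609, 0.0], [-0.609, 0.794, -0.0], [-0.0, -0.0, -1.0]]
force: [-1.6, -1.3, 2.8]
grip_width: 14.6
grasp_force: 58.5
```

Emit:
move_arm:
  targets:
    - [0,0,1,0]
    - [0,0,0,0]

```text
t: 11.2
tool_pos: [458.2, 209.2, 163.3]
orientation: [[-0.794, -0.609, 0.0], [-0.609, 0.794, -0.0], [-0.0, -0.0, -1.0]]
force: [-1.5, -1.1, 1.7]
grip_width: 14.6
grasp_force: 58.5
```

Emit:
move_arm:
  targets:
    - [0,0,1,0]
    - [0,0,0,0]

```text
t: 11.4
tool_pos: [458.3, 209.2, 162.3]
orientation: [[-0.794, -0.609, 0.0], [-0.609, 0.794, -0.0], [-0.0, -0.0, -1.0]]
force: [-0.6, -1.3, 2.3]
grip_width: 14.8
grasp_force: 58.5
```

Run:
```python
from h import *
fs=[]
for i in range(12):
    s=r.get_image('scene');o=r.get_obs();fs.append(np.r_[o['force'],o['wrist_torque']])
print(np.round(np.mean(fs,0),2),np.round(np.std(fs,0),2))
b=cv2.resize(s[60:210,300:450],(600,600),interpolation=cv2.INTER_CUBIC)
cv2.imwrite('pics/press0.png',b)
R=np.array(o['orientation']);T=o['tool_pos']
for t in(28,31,34):
  t=np.radians(t);a=np.array([-np.sin(t),0,np.cos(t)])
  for L in(165-136,100):print([(proj('scene',T+R@(a*L+[0,0,-19]))-[300,60])*4+1.5])
```

```text
[-1.29 -1.04  2.53 -0.16  0.22  0.  ] [0.48 0.27 0.37 0.03 0.03 0.02]
[array([282.7, 247.5])]
[array([340.7, 352.7])]
[array([285.5, 246.3])]
[array([350.3, 349.5])]
[array([288.3, 245.1])]
[array([359.5, 345.5])]
```

View pics/press0.png

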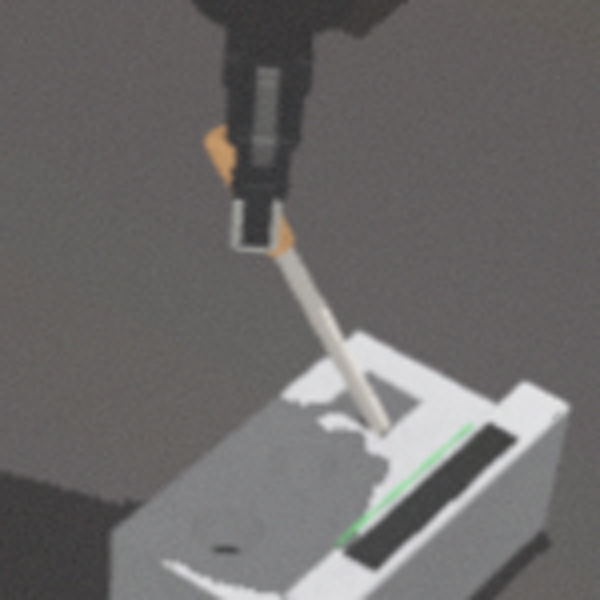

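The stick still leans about 28° (shaft from (283,250) to the well edge at (383,430)), so it hasn't slipped in the grip. Net force is about 3 N, so I'll press deeper in small steps.

Emit:
move_arm:
  targets:
    - [0,0,1,0]
    - [0,0,0,0]

```text
t: 12.2
tool_pos: [458.2, 209.2, 161.2]
orientation: [[-0.794, -0.609, -0.0], [-0.609, 0.794, -0.0], [0.0, -0.0, -1.0]]
force: [-1.1, -1.1, 4.2]
grip_width: 14.4
grasp_force: 58.5
```

Emit:
move_arm:
  targets:
    - [0,0,1,0]
    - [0,0,0,0]

```text
t: 12.4
tool_pos: [458.3, 209.2, 160.3]
orientation: [[-0.794, -0.609, 0.0], [-0.609, 0.794, -0.0], [0.0, -0.0, -1.0]]
force: [-1.0, -1.3, 4.4]
grip_width: 14.5
grasp_force: 58.5
```

```bash
cat >> h.py <<'E'
def avg(n=6):
    fs=[]
    for i in range(n):
        r.get_image('scene');o=r.get_obs();fs.append(np.r_[o['force'],o['wrist_torque']])
    print('t',round(o['t'],2),np.round(o['tool_pos'],2),'F,M',np.round(np.mean(fs,0),2),'grip',round(o['grip_width'],1))
E
python3 -c "
from h import *
avg()"
```

```text
t 12.7 [458.28 209.21 160.34] F,M [-1.44 -1.01  3.85 -0.23  0.3   0.01] grip 14.4
```

Emit:
move_arm:
  targets:
    - [0,0,1,0]
    - [0,0,1,0]
    - [0,0,1.3,0]
    - [0,0,0,0]
    - [0,0,0,0]

```text
t: 13.2
tool_pos: [458.3, 209.2, 157.1]
orientation: [[-0.794, -0.609, 0.0], [-0.609, 0.794, -0.0], [-0.0, -0.0, -1.0]]
force: [-3.3, -1.7, 6.1]
grip_width: 15.0
grasp_force: 58.7
```

```bash
python3 -c "
from h import *
avg(16)"
```

```text
t 14.0 [458.26 209.2  157.16] F,M [-2.32 -1.68  5.95 -0.29  0.42  0.01] grip 14.8
```

Emit:
move_arm:
  targets:
    - [0,0,-3,0]
    - [0,0,-5,0]
    - [0,0,-6,0]
    - [0,0,-6,0]
    - [0,0,-6,0]
    - [0,0,-6,0]
    - [0,0,-7,0]
    - [0,0,-5,0]
    - [0,0,0,0]
    - [0,0,0,0]

```text
t: 15.0
tool_pos: [458.3, 209.3, 201.0]
orientation: [[-0.794, -0.609, 0.0], [-0.609, 0.794, 0.0], [-0.0, -0.0, -1.0]]
force: [0.0, -0.4, -1.2]
grip_width: 14.8
grasp_force: 58.6
```

Run:
```python
from h import *
avg(4)
t=r.get_image('top');s=r.get_image('scene')
# tip at (518.4,252.8) for TCP (458.5,209.1): offset (59.9,43.7); desired tip = w2 + 8*(.794,.608)
to([514.3+6.2-59.9,129.9+4.3-43.7,r.get_obs()['tool_pos'][2]])
a=cv2.resize(t[220:320,130:230],(400,400),interpolation=cv2.INTER_CUBIC);b=cv2.resize(s[110:210,330:430],(400,400),interpolation=cv2.INTER_CUBIC)
cv2.imwrite('pics/w0b.png',np.hstack([a,b]))
```

```text
t 15.2 [458.09 209.14 200.66] F,M [-0.2   0.18 -0.81  0.01 -0.01  0.01] grip 14.5
t 15.3 pos [458.1 209.2 200.8] yaw -142.51 F [-0.69  0.23 -0.15] grip 14.7 58.6 q6 -0.23
delta tool [ 70.3 -95.7   0. ]
```

Emit:
move_arm:
  targets:
    - [6,-8,0,0]
    - [12,-16,0,0]
    - [15,-21,0,0]
    - [15,-21,0,0]
    - [12,-16,0,0]
    - [7,-9.5,0,0]
    - [3.3,-4.2,0,0]
    - [0,0,0,0]
    - [0,0,0,0]

```text
t: 16.2
tool_pos: [460.8, 90.9, 201.0]
orientation: [[-0.793, -0.609, 0.0], [-0.609, 0.793, 0.0], [-0.0, 0.0, -1.0]]
force: [-0.1, -0.0, -0.6]
grip_width: 14.0
grasp_force: 58.6
```

Run:
```python
from h import *
to([460.6,90.5,200])
t=r.get_image('top');s=r.get_image('scene')
a=cv2.resize(t[220:320,190:290],(400,400),interpolation=cv2.INTER_CUBIC);b=cv2.resize(s[140:240,300:400],(400,400),interpolation=cv2.INTER_CUBIC)
cv2.imwrite('pics/well2.png',np.hstack([a,b]))
```

```text
t 16.2 pos [460.8  90.9 201. ] yaw -142.5 F [-0.06 -0.01 -0.62] grip 14.0 58.6 q6 -0.46
delta tool [ 0.4 -0.2  1. ]
```

View pics/well2.png

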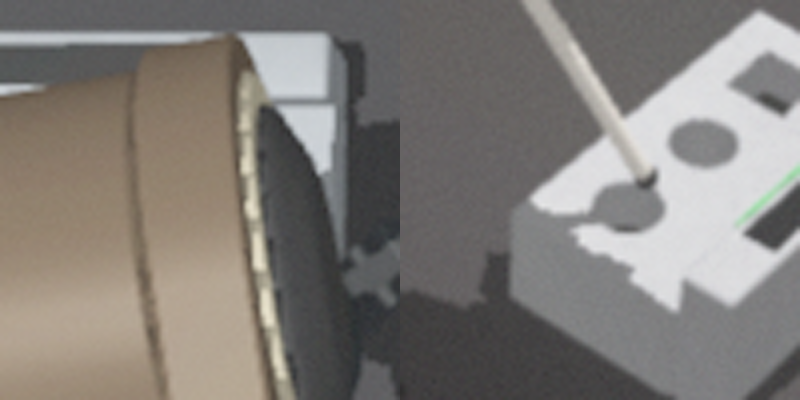

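In the scene crop the tip is at (248,179) over the right-rear side of the round end well, whose centre is about (228,206). The arm hides the top view.

Run:
```python
from h import *
np.set_printoptions(precision=1,suppress=True)
print(at_z('scene',361.6,184.4,81),at_z('scene',356.6,191.1,60))
P=np.array([514.3,129.9,60])
print([(proj('scene',P+np.array([17.5*np.cos(a),17.5*np.sin(a),0]))-[300,140])*4+1.5 for a in np.arange(4)*np.pi/2],(proj('scene',[520.5,134.2,81])-[300,140])*4+1.5)
```

```text
[520.9 135.2  81. ] [512.6 132.   60. ]
[array([255.9, 227.1]), array([251.1, 191.1]), array([200.3, 192.7]), array([204.7, 228.7])] [245.9 179.9]
```

Emit:
move_arm:
  targets:
    - [0,0,6,0]
    - [0,0,6,0]
    - [0,0,6,0]
    - [0,0,6,0]
    - [0,0,6,0]
    - [0,0,1.5,0]
    - [0,0,0,0]

```text
t: 17.0
tool_pos: [460.5, 90.4, 169.1]
orientation: [[-0.794, -0.608, -0.001], [-0.608, 0.794, -0.0], [0.001, 0.0, -1.0]]
force: [0.5, 0.6, -0.0]
grip_width: 14.5
grasp_force: 58.6
```

Emit:
move_arm:
  targets:
    - [0,0,1,0]
    - [0,0,1,0]
    - [0,0,0,0]

```text
t: 17.3
tool_pos: [460.8, 90.5, 167.5]
orientation: [[-0.794, -0.609, 0.0], [-0.609, 0.794, 0.0], [-0.0, -0.0, -1.0]]
force: [0.8, -0.4, -0.8]
grip_width: 14.7
grasp_force: 58.6
```

Emit:
move_arm:
  targets:
    - [0,0,1,0]
    - [0,0,1,0]
    - [0,0,0,0]

```text
t: 17.6
tool_pos: [460.7, 90.5, 165.4]
orientation: [[-0.794, -0.609, -0.0], [-0.609, 0.794, -0.0], [0.0, 0.0, -1.0]]
force: [-0.4, -0.9, -1.1]
grip_width: 14.4
grasp_force: 58.6
```

Emit:
move_arm:
  targets:
    - [0,0,1,0]
    - [0,0,1,0]
    - [0,0,0,0]

```text
t: 17.9
tool_pos: [460.6, 90.5, 163.3]
orientation: [[-0.794, -0.609, -0.0], [-0.609, 0.794, -0.0], [0.0, 0.0, -1.0]]
force: [-0.3, -0.4, -1.0]
grip_width: 14.6
grasp_force: 58.6
```

Emit:
move_arm:
  targets:
    - [0,0,1,0]
    - [0,0,1,0]
    - [0,0,0,0]

```text
t: 18.2
tool_pos: [460.6, 90.5, 161.3]
orientation: [[-0.794, -0.609, -0.0], [-0.609, 0.794, -0.0], [0.0, 0.0, -1.0]]
force: [0.4, -0.0, -1.7]
grip_width: 14.2
grasp_force: 58.6
```

Emit:
move_arm:
  targets:
    - [0,0,1,0]
    - [0,0,1,0]
    - [0,0,0,0]

```text
t: 18.5
tool_pos: [460.7, 90.4, 159.6]
orientation: [[-0.794, -0.609, 0.0], [-0.609, 0.794, -0.0], [-0.0, -0.0, -1.0]]
force: [-2.1, -1.3, 2.1]
grip_width: 14.8
grasp_force: 58.6
```

Emit:
move_arm:
  targets:
    - [0,0,1,0]
    - [0,0,1,0]
    - [0,0,0,0]

```text
t: 18.8
tool_pos: [460.7, 90.5, 157.5]
orientation: [[-0.794, -0.609, 0.0], [-0.609, 0.794, -0.0], [0.0, -0.0, -1.0]]
force: [-1.7, -0.9, 2.7]
grip_width: 14.7
grasp_force: 58.6
```

```bash
python3 -c "
from h import *
avg(10)"
```

```text
t 19.3 [460.74  90.47 157.5 ] F,M [-1.37 -1.27  3.07 -0.14  0.29  0.03] grip 14.6
```

Emit:
move_arm:
  targets:
    - [0,0,1,0]
    - [0,0,1,0]
    - [0,0,1,0]
    - [0,0,1.4,0]
    - [0,0,0,0]
    - [0,0,0,0]

```text
t: 19.9
tool_pos: [460.7, 90.4, 153.2]
orientation: [[-0.794, -0.609, 0.0], [-0.609, 0.794, -0.0], [-0.0, -0.0, -1.0]]
force: [-2.5, -1.6, 5.0]
grip_width: 14.7
grasp_force: 58.9
```

```bash
python3 -c "
from h import *
avg(16)"
```

```text
t 20.7 [460.69  90.46 153.24] F,M [-2.57 -1.65  5.53 -0.22  0.49  0.02] grip 14.8
```

Emit:
move_arm:
  targets:
    - [0,0,-3,0]
    - [0,0,-6,0]
    - [0,0,-8,0]
    - [0,0,-12,0]
    - [0,0,-16,0]
    - [0,0,-20,0]
    - [0,0,-20,0]
    - [0,0,-20,0]
    - [0,0,-12,0]
    - [0,0,-5,0]

```text
t: 21.7
tool_pos: [461.3, 90.7, 276.6]
orientation: [[-0.793, -0.609, 0.002], [-0.609, 0.793, 0.0], [-0.002, -0.001, -1.0]]
force: [-0.2, 0.9, -0.9]
grip_width: 14.4
grasp_force: 58.7
```

```bash
python3 -c "
from h import *
avg(6)
to([523,-265,278])"
```

```text
t 22.0 [460.34  90.42 274.14] F,M [ 0.05 -0.02 -0.94 -0.    0.01 -0.01] grip 14.9
t 22.0 pos [460.3  90.4 274.1] yaw -142.51 F [-0.21 -0.01 -0.57] grip 14.9 58.7 q6 -0.46
delta tool [ 166.6 -320.2   -3.8]
```

Emit:
move_arm:
  targets:
    - [4,-8,-2,0]
    - [9,-18,-2,0]
    - [14,-27,0,0]
    - [16,-30,0,0]
    - [16,-30,0,0]
    - [16,-30,0,0]
    - [16,-30,0,0]
    - [16,-30,0,0]
    - [16,-30,0,0]
    - [14,-28,0,0]

```text
t: 23.0
tool_pos: [510.5, -202.2, 278.8]
orientation: [[-0.794, -0.608, -0.001], [-0.608, 0.794, -0.0], [0.001, 0.0, -1.0]]
force: [-0.4, 0.4, -0.8]
grip_width: 14.6
grasp_force: 58.6
```

Emit:
move_arm:
  targets:
    - [12,-24,0,0]
    - [9,-18,0,0]
    - [5,-11,0,0]
    - [3,-6,0,0]
    - [0,0,0,0]
    - [0,0,0,0]

```text
t: 23.6
tool_pos: [523.7, -263.7, 279.2]
orientation: [[-0.793, -0.609, -0.0], [-0.609, 0.793, 0.0], [-0.0, 0.0, -1.0]]
force: [-0.2, 0.2, -0.3]
grip_width: 14.5
grasp_force: 58.6
```

Run:
```python
from h import *
to([523,-265,278])
t=r.get_image('top');s=r.get_image('scene')
a=cv2.resize(t[190:290,410:510],(400,400),interpolation=cv2.INTER_CUBIC);b=cv2.resize(s[250:350,190:290],(400,400),interpolation=cv2.INTER_CUBIC)
cv2.imwrite('pics/ret.png',np.hstack([a,b]))
```

```text
t 23.6 pos [ 523.7 -263.7  279.2] yaw -142.47 F [-0.17  0.16 -0.32] grip 14.5 58.6 q6 -1.12
delta tool [ 1.4 -0.6  1.2]
```

View pics/ret.png

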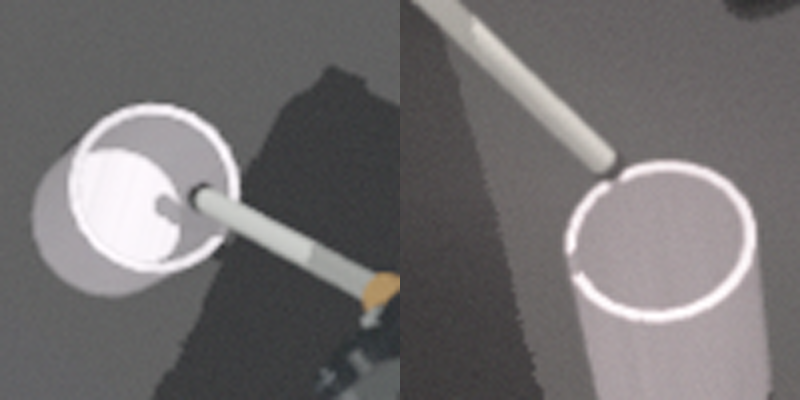

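The tip is at top-crop (200,193) and scene-crop (213,172), just inside the rim. The rim centre, crop (154,188), hasn't moved, so I'll lower along the reverse of the withdrawal path.

Emit:
move_arm:
  targets:
    - [-2,0,7,0]
    - [-4,0,14,0]
    - [-5,0,18,0]
    - [-5,0,18,0]
    - [-5,0,18,0]
    - [-5,0,18,0]
    - [-5,0,18,0]
    - [-3.5,0,12,0]
    - [-2,0,7,0]
    - [0,0,0,0]

```text
t: 24.7
tool_pos: [552.4, -241.7, 148.1]
orientation: [[-0.793, -0.609, -0.001], [-0.609, 0.793, 0.001], [0.001, 0.001, -1.0]]
force: [-0.8, -0.5, -0.8]
grip_width: 14.3
grasp_force: 58.6
```

Emit:
move_arm:
  targets:
    - [0,0,0,0]
    - [0,0,0,0]

```text
t: 24.9
tool_pos: [553.0, -242.5, 150.1]
orientation: [[-0.794, -0.608, 0.001], [-0.608, 0.794, -0.001], [-0.001, -0.001, -1.0]]
force: [-0.2, 0.6, -0.3]
grip_width: 14.7
grasp_force: 58.6
```

```bash
python3 -c "
from h import *
avg(4)
to([555.3,-239.3,135.3])"
```

```text
t 25.1 [ 552.88 -242.46  149.7 ] F,M [ 0.06  0.36  0.04 -0.    0.03  0.01] grip 14.7
t 25.1 pos [ 552.9 -242.5  149.7] yaw -142.53 F [ 0.22 -0.64 -0.26] grip 14.7 58.6 q6 -1.07
delta tool [-3.8  1.  14.4]
```

Emit:
move_arm:
  targets:
    - [-0.7,0,3,0]
    - [-0.7,0,3,0]
    - [-0.6,0.5,3,0]
    - [0,0,2,0]
    - [0,0,0,0]
    - [0,0,0,0]

```text
t: 25.7
tool_pos: [554.1, -240.4, 138.0]
orientation: [[-0.793, -0.609, 0.0], [-0.609, 0.793, 0.0], [-0.0, 0.0, -1.0]]
force: [0.5, -0.2, -0.8]
grip_width: 14.7
grasp_force: 58.6
```

Emit:
move_arm:
  targets:
    - [-0.3,0,1,0]
    - [0,0,0,0]
    - [0,0,0,0]

```text
t: 26.0
tool_pos: [554.4, -240.4, 137.3]
orientation: [[-0.793, -0.609, 0.0], [-0.609, 0.793, -0.0], [-0.0, -0.0, -1.0]]
force: [2.2, 0.4, 0.1]
grip_width: 14.4
grasp_force: 58.6
```

Emit:
move_arm:
  targets:
    - [-0.3,0,1,0]
    - [0,0,0,0]
    - [0,0,0,0]

```text
t: 26.3
tool_pos: [554.7, -240.3, 136.2]
orientation: [[-0.794, -0.609, 0.0], [-0.609, 0.794, -0.0], [-0.0, -0.0, -1.0]]
force: [1.6, 1.0, 0.9]
grip_width: 14.7
grasp_force: 58.6
```

```bash
python3 -c "
from h import *
avg(6)
to([555.3,-239.3,135.3])"
```

```text
t 26.6 [ 554.56 -240.3   136.18] F,M [ 1.87  0.69  0.59  0.18 -0.41 -0.03] grip 15.0
t 26.6 pos [ 554.6 -240.3  136.2] yaw -142.52 F [2.37 1.25 0.69] grip 15.0 58.6 q6 -1.06
delta tool [-1.2  0.3  0.9]
```

Emit:
move_arm:
  targets:
    - [-1,0,0.5,0]
    - [0,0,0,0]
    - [0,0,0,0]

```text
t: 26.9
tool_pos: [555.1, -239.7, 135.4]
orientation: [[-0.794, -0.609, -0.0], [-0.609, 0.794, -0.0], [0.0, 0.0, -1.0]]
force: [0.7, 1.1, 0.1]
grip_width: 14.4
grasp_force: 58.6
```

```bash
python3 -c "
from h import *
avg(6)"
```

```text
t 27.2 [ 555.14 -239.62  135.48] F,M [ 0.96  0.25 -0.18  0.07 -0.26  0.  ] grip 14.3
```

Emit:
move_arm:
  targets:
    - [0,0,0.5,0]
    - [0,0,0,0]
    - [0,0,0,0]

```text
t: 27.5
tool_pos: [555.2, -239.7, 135.3]
orientation: [[-0.794, -0.609, 0.0], [-0.609, 0.794, -0.0], [0.0, -0.0, -1.0]]
force: [-1.0, 0.3, 2.3]
grip_width: 14.4
grasp_force: 58.7
```

```bash
python3 -c "
from h import *
avg(6)"
```

```text
t 27.8 [ 555.22 -239.69  135.24] F,M [-0.68  0.21  2.91  0.15  0.09  0.03] grip 14.5
```

Emit:
move_arm:
  targets:
    - [0,0,0,0]
    - [0,0,0,0]
    - [0,0,0,0]
    - [0,0,0,0]
    - [0,0,0,0]
    - [0,0,0,0]
    - [0,0,0,0]
    - [0,0,0,0]
    - [0,0,0,0]
    - [0,0,0,0]
  fingers: -1

```text
t: 28.8
tool_pos: [555.2, -239.6, 135.1]
orientation: [[-0.794, -0.609, -0.0], [-0.609, 0.794, 0.0], [0.0, 0.0, -1.0]]
force: [-0.1, -0.7, 0.7]
grip_width: 85.7
grasp_force: 0.0
```

Emit:
move_arm:
  targets:
    - [0,0,-4,0]
    - [0,0,-10,0]
    - [0,0,-18,0]
    - [0,0,-25,0]
    - [0,0,-25,0]
    - [0,0,-25,0]
    - [15,0,-20,0]
    - [30,0,0,0]
    - [30,0,0,0]
    - [30,0,0,0]

```text
t: 29.8
tool_pos: [471.3, -304.1, 263.3]
orientation: [[-0.793, -0.609, 0.001], [-0.609, 0.793, -0.001], [-0.0, -0.001, -1.0]]
force: [0.4, -1.1, 0.7]
grip_width: 85.7
grasp_force: 0.0
```

Emit:
move_arm:
  targets:
    - [30,0,0,0]
    - [30,0,0,0]
    - [20,0,0,0]
    - [0,0,0,0]
    - [0,0,0,0]

```text
t: 30.3
tool_pos: [408.5, -352.4, 262.9]
orientation: [[-0.794, -0.608, 0.001], [-0.608, 0.794, -0.0], [-0.001, -0.001, -1.0]]
force: [-0.1, -0.4, -0.3]
grip_width: 85.3
grasp_force: 0.0
```

Run:
```python
from h import *
to([0,0,0])
t=r.get_image('top');s=r.get_image('scene')
cv2.imwrite('pics/end.png',np.hstack([cv2.resize(t,(400,300)),cv2.resize(s,(400,300))]))
```

```text
t 30.3 pos [ 408.5 -352.4  262.9] yaw -142.57 F [-0.1  -0.37 -0.31] grip 85.3 0.0 q6 -1.37
delta tool [110.4 528.4 262.3]
```

View pics/end.png

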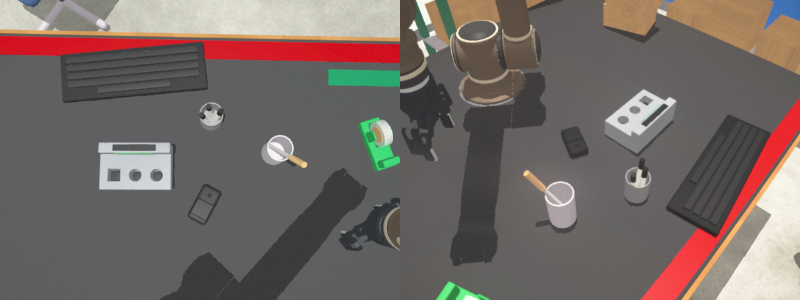

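The stick stands in the cup, handle end at (303,164) in the top half of the picture, as at the start. The cup, panel, pot and mouse are in place, and the robot is clear of everything.

```bash
python3 -c "
from h import *
print(r.finish_job())"
```

```text
the job is handed in; nothing more can be done
None
```

I pressed the square key and then the round end key, each about 7 mm by spring force and held over half a second. I then lowered the stick back into its cup tip first and handed the job in at about 30 s; the middle key was left alone, and no verdict was shown.

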